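Point the inspection camera at the seed dish with its remote

ROBOT

A 7-joint arm with a two-finger parallel gripper is mounted at the origin on a cart in front of the work surface, level with it; the furniture and walls round the work are solid. World frame = base frame: x ahead of the robot, y to its left, z up, the work surface at z = 0. Lengths are in m, angles in rad, forces in N, time in s.
With the tool pointing down it reaches from about 0.425 to 0.875 m from the base axis. Payload 4.7 kg.
Tool frame: the origin (TCP) lies at the very end of the fingers, on their centre line; the grasp point (between the pads) lies 19 mm behind it; z points along the fingers, y is the direction in which the jaws open and shut (so a half turn about z gives the same grasp; the last joint's range is limited). The gripper opens to 87 mm and grips with 3 to 60 N. Pads are 19 mm wide; open, the fingers measure 117 mm over their backs; the gripper's body (75 mm by 190 mm) begins 51 mm behind the grasp point.
Start: joints at [-1.155, 0.321, -0.07, 1.45, 0.023, 1.371, -0.057], TCP at [0.254, 0.598, 0.223] pointing down, gripper open.
Joint ranges: [-2.86, 2.86], [-0.3, 2.09], [-1.38, 1.24], [0.06, 2.45], [-1.56, 4.7], [0.09, 2.05], [-2.69, 2.69]. Speed limits (rad/s): [2.57, 2.57, 3.14, 3.14, 3.14, 3.14, 3.14].

INTERFACE

Orientations are given as a rotation vector (axis times angle).
In Python, from bench import ctrl gives the robot as it stands. The module is installed in compiled form; this text tells all that it offers.
- The arm moves only by the tool move_arm, never from a script. Its arguments are lists of equal length, an entry for each row: "dp": the shift along the tool's x, y, z in units of 30 mm (1.0 is 30 mm), a list of three; "turn": the turn about the tool's z in units of 5 degrees (1.0 is 5 degrees); "jaw": the opening, from -1 (shut) to 1 (fully open). A call has 1 to 5 rows; each row is the pose to reach, as a shift and turn from the pose commanded when the call began, along the tool's axes at that moment; what a row does not reach only later rows make up. A row lasts 1/10 s, in which the tool goes at most 50 mm and 8.59 degrees, less where a joint would pass 70% of its speed; a pose out of reach is approached as far as the arm can. A call with a gripper value outside its range is refused whole. The fingers move at their own pace and stop on an object; "grip_force" is the grip in N (left out, the last holds). Time passes only in rows, so rows that repeat a pose let the fingers close. It gives the time, the measured TCP pose, the force and the opening at its end, in the units of the state.
- ctrl.get_state(): the state, without advancing time (a new reading comes with each control period).
- ctrl.get_image(name): name is "scene" or "top" or "wrist"; returns the picture (480x640x3 uint8, red, green, blue); there is no depth.
- ctrl.camera_info(name): a dict with "intrinsics" (3x3 intrinsics, pixels), "extrinsics" (4x4, takes a point from world to camera coordinates). Camera axes: x right, y up, looking along -z (the intrinsics and any distortion apply to the point x, -y, -z); pixel columns grow to the right and rows downward; lengths in m; the calibration is good to about 2 mm. A picture is of the moment at which its call begins: read the wrist's pose just before it. camera_info takes no time and is no camera call; for the wrist camera it gives the pose at the moment of the call.
- ctrl.close_job(): hands the job in, once; it reports no verdict.
Trained networks look in the newest picture that a camera, given by its name, has taken for a name from the list of things; names that differ only in an ending like _2 or _b are one class to them, and where a whole thing is asked for, a point or a joint stands for the part that bears it (a point fixed in the world has none). Each returns a list of dicts, best first, with "confidence" (0 to 1); they miss things now and then, are a little off and sometimes report something else, mostly with a low value. They report only what shows in the picture. A call takes as long as a camera call.
- ctrl.look_for(camera, target): "rect" ([centre column, centre row, width, height] in pixels, round what is visible of it).
- ctrl.masks_of(camera, target): "region" (480x640 bool, what is visible of it) and "rect" ([centre column, centre row, width, height] in pixels, round what is visible of it).
The state is a dict: "time": time; "joint_positions": joint angles; "qd": joint speeds; "joint_torque": joint torques, N m; "position": TCP position; "tool_rot": TCP orientation; "ft_force": force on the tool from outside, world axes, zero at the start; "torque": the same for the moment, N m; "grip_width": opening from 0.0 (shut) to 1.0 (fully open).
Only numpy, scipy, OpenCV 4.12 (cv2) and the standard library are available. Lean on these libraries where they do the work, as an engineer would, in place of code of your own. Each camera call takes 0.05 s, during which the arm holds its last target. There are 200 camera calls.

TASK

The small inspection camera takes its picture while the tall ball-topped stick of its remote is held over to one side. Tilt that stick to the side on which the petri dish of seed stands on its white base, most of the way over and only to that side, hold it there steadily for about two seconds, then bring it back and let it stand upright by itself. Leave the short stick of the remote and the dish as they are.

Things in the scene. Friction and masses are not known exactly. Their poses are not given: they have to be found in the camera images.
- remote: grey camera remote with aluminium top plate, 156 mm long (its x), 96 wide (its y), 45 high; it does not shift. Origin: centre of its underside; z up; x points away from the robot to within 25 degrees, to the camera stand. On its middle line stand two spring-centred sticks: the tall one 40 mm from the centre on the robot's side, the short one 40 mm on the far side
- tall_knob (a point): centre of the black ball (32 mm diameter) on the 10 mm thick tall stick, at rest 125 mm above the table. It tilts to any side about a pivot 80 mm below, up to 0.40 rad (ball 31 mm off, 6 mm lower); over from 18 mm. Springs, 0.6 N m per rad (3 N at the ball), stand it upright when let go. Push the ball or take it between the fingers; the camera's head turns with it
- short_knob (a point): centre of the flat round black cap (30 mm diameter, 11 mm thick, top 80 mm above the table) of the short spring-centred stick, 80 mm from the tall one; not to be moved
- dish (a point): middle, 22 mm above the table, of the clear petri dish with seed (90 mm diameter, 15 mm high) fixed on its round white imaging base (111 mm diameter, 22 mm high), loose on the table 150 to 180 mm from the tall stick, square to the remote's left (its +y) or right (its -y) to within 6 degrees. A sample jar with white lid (60 mm diameter, 78 mm high) stands likewise on the other side

How it is judged:
On the way:
1. the tall stick is held over towards the dish's side for a second (x of tall_knob in the frame of remote between -0.054 and -0.026 m and ((y of dish in the frame of remote above 0 m and y of tall_knob in the frame of remote above 0.018 m) or (y of dish in the frame of remote below 0 m and y of tall_knob in the frame of remote below -0.018 m))), for 1 s.
At the end, for the whole second after the job is handed in: the tall stick, after it was held for at least a second with its ball 18 mm or more over to the dish's side (and not more than 14 mm forward or back), stands upright again (ball within 8 mm of its middle place), and the dish is within 20 mm of where it stood (x of tall_knob in the frame of remote between -0.048 and -0.032 m and y of tall_knob in the frame of remote between -0.008 and 0.008 m and distance of dish from where it was at the start of the episode below 0.02 m); the robot touches nothing.
It fails at once if the tall stick is tilted over to the side away from the dish (ball more than 15 mm) ((y of dish in the frame of remote above 0 m and y of tall_knob in the frame of remote below -0.015 m) or (y of dish in the frame of remote below 0 m and y of tall_knob in the frame of remote above 0.015 m)).
It fails at once if the short stick is moved (its cap more than 6 mm) (distance of short_knob from where it was at the start of the episode above 0.006 m).
It fails at once if the dish is pushed more than 20 mm (distance of dish from where it was at the start of the episode above 0.02 m).
It also fails if it takes over 32 s, if anything falls off the work surface, if the arm or the gripper's body presses on something with over 40 N, if the wrist force passes 120 N, or if a joint passes its speed limit or range.

## Working session

There is one attempt and no reset: what is moved stays moved. The work goes in short steps, Python scripts to look and compute and a tool call to move; the robot and the scene stay as the last step left them, time stands still between calls to the robot, and variables do not carry over. Pictures are saved under pics/ and viewed, about 8 in all and at most 12, crops included, and the job is handed in when it is done.

Besides the shell and the picture viewer there is one more tool, called after "Call:" as name(argument=value, ...), one argument or row to a line, values as JSON. move_arm: Moves the arm, as the interface text tells. Its arguments: {"type":"object","properties":{"dp":{"type":"array","items":{"type":"array","items":{"type":"number"}}},"turn":{"type":"array","items":{"type":"number"}},"jaw":{"type":"array","items":{"type":"number"}},"grip_force":{"type":"number"}},"required":["dp","turn","jaw"]}

```bash
mkdir -p pics
python3 - <<'E'
from bench import ctrl
import cv2, numpy as np
np.set_printoptions(precision=4,suppress=True)
s=ctrl.get_state(); print(s['time'],s['position'],s['tool_rot'],s['ft_force'])
for c in ['scene','top']:
    im=ctrl.get_image(c); cv2.imwrite(f'pics/{c}0.png',im[:,:,::-1])
    i=ctrl.camera_info(c); print(c,i)
    for t in ['tall_knob','short_knob','dish','remote']:
        for d in ctrl.look_for(c,t)[:2]: print(t,d['confidence'],np.array(d['rect']))
print(ctrl.get_state()['time'])
E
```

```text
0.0 [0.254  0.5977 0.2215] [-0.6268 -3.0782  0.0029] [ 0.0314  0.651  -0.0618]
scene {'intrinsics': array([[529.4744,   0.    , 319.5234],
       [  0.    , 529.4744, 234.4365],
       [  0.    ,   0.    ,   1.    ]]), 'extrinsics': array([[ 0.4847, -0.8744,  0.0224, -0.3649],
       [ 0.4537,  0.2733,  0.8482, -0.2882],
       [-0.7478, -0.4009,  0.5292, -0.565 ],
       [ 0.    ,  0.    ,  0.    ,  1.    ]])}
tall_knob 0.79 [322.9 234.9  20.7  41.8]
short_knob 0.68 [335.4 226.8   9.5  13.1]
short_knob 0.55 [326.  256.8  75.2  87. ]
dish 0.77 [232.6 247.7  60.8  38. ]
remote 0.74 [325.1 253.4  74.1  91.5]
remote 0.52 [233.4 249.8  61.8  39.5]
top {'intrinsics': array([[503.3355,   0.    , 324.383 ],
       [  0.    , 503.3355, 238.7733],
       [  0.    ,   0.    ,   1.    ]]), 'extrinsics': array([[-0.0035, -1.    ,  0.0057, -0.1154],
       [ 0.9963, -0.003 ,  0.0863, -0.5224],
       [-0.0863,  0.006 ,  0.9963, -0.9171],
       [ 0.    ,  0.    ,  0.    ,  1.    ]])}
tall_knob 0.74 [329.1 229.3  19.5  24.2]
short_knob 0.51 [322.2 190.8  17.2  12.2]
short_knob 0.42 [237.1 244.3  57.8  60.4]
dish 0.77 [238.7 245.5  55.7  62.3]
remote 0.75 [327.8 215.2  64.7  93.3]
0.5
```

View pics/top0.png

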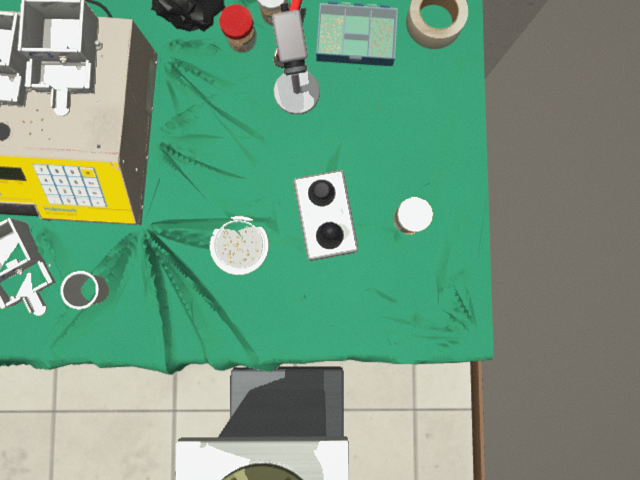

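View pics/scene0.png

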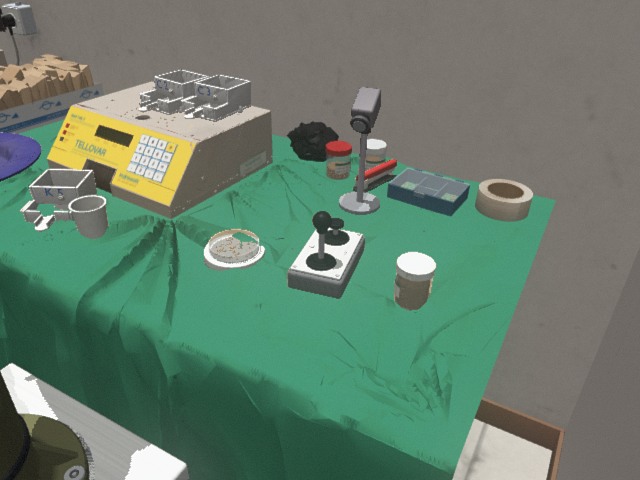

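```bash
cat > h.py <<'E'
import numpy as np
from bench import ctrl
def onplane(c,u,v,z):
    i=ctrl.camera_info(c);K=i['intrinsics'];E=i['extrinsics'];R=E[:3,:3];t=E[:3,3]
    d=np.linalg.inv(K)@[u,v,1];d=R.T@(d*[1,-1,-1]);o=-R.T@t
    return o+d*(z-o[2])/d[2]
E
python3 - <<'E'
from h import *
np.set_printoptions(precision=4,suppress=True)
print('tall top',onplane('top',329.1,227,.125),'scene',onplane('scene',323,224,.125))
print('short',onplane('top',322.2,190.8,.078),onplane('scene',335.4,226.8,.078))
print('dish',onplane('top',238.7,245.5,.022),onplane('scene',232.6,247.7,.022))
print('remote',onplane('top',327.8,215.2,.045))
E
```

```text
tall top [ 0.5329 -0.1244  0.125 ] scene [ 0.5179 -0.1333  0.125 ]
short [ 0.6026 -0.1132  0.078 ] [ 0.5905 -0.1195  0.078 ]
dish [0.51   0.0428 0.022 ] [0.513 0.047 0.022]
remote [ 0.5634 -0.1234  0.045 ]
```

The dish stands on the robot's left (+y), at about pixel (239,246) in the top view. The jar is on the right at (413,215). The tall ball is at (330,235) in the top view and (322,220) in the scene view. The network's rects on the ball also took in the boot, so I'll triangulate from the dark blobs and fit the plate.

Run:
```python
from h import *
import cv2
np.set_printoptions(precision=4,suppress=True)
a=cv2.imread('pics/top0.png'); 
b=cv2.imread('pics/scene0.png')
h=cv2.resize(a[160:270,280:370],None,fx=5,fy=5,interpolation=cv2.INTER_CUBIC)
g=cv2.resize(b[195:305,280:370],None,fx=5,fy=5,interpolation=cv2.INTER_CUBIC)
cv2.imwrite('pics/crop0.png',np.hstack([h,g])[:,:800] if 0 else cv2.resize(np.hstack([h,g]),None,fx=.85,fy=.85))
m=((a.min(2)>120)&(a.max(2).astype(int)-a.min(2)<30)).astype(np.uint8); m[:160]=0;m[270:]=0;m[:,:285]=0;m[:,365:]=0
p=np.argwhere(m)[:,::-1].astype(np.float32); r=cv2.minAreaRect(p); print(r)
q=np.array([onplane('top',*c,.045)[:2] for c in cv2.boxPoints(r)]); print(q,q.mean(0))
```

```text
((325.0299072265625, 214.37271118164062), (82.74834442138672, 50.6953125), 79.28687286376953)
[[ 0.6319 -0.0585]
 [ 0.6493 -0.1504]
 [ 0.4988 -0.1774]
 [ 0.482  -0.0867]] [ 0.5655 -0.1182]
```

View pics/crop0.png

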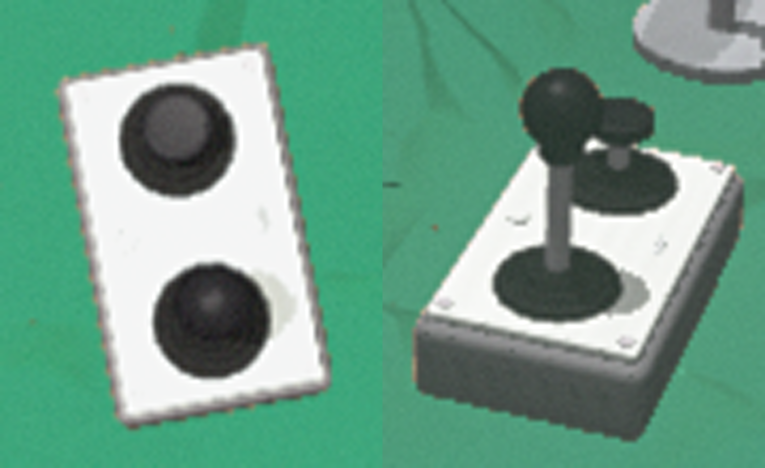

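Plate yaw is about +10.3°, and the tall stick is near (0.526, -0.125). The zoomed crop shows the ball upright over its boot, at (330,232) in the top view and (322.5,221) in the scene view. I'm moving to hover now.

Call:
move_arm(
  dp=[
    [-17.8, -18.6, 0],
    [-17.8, -18.6, 0],
    [-17.8, -18.6, 0],
    [-17.8, -18.6, 0],
    [-17.8, -18.6, 0],
  ],
  turn=[0, 0, 0, 0, 0],
  jaw=[1, 1, 1, 1, 1],
)

```text
time: 1.0
position: [0.3432, 0.3625, 0.2228]
tool_rot: [0.627, 3.078, 0.001]
ft_force: [1.6, 0.8, 0.6]
grip_width: 0.999
```

Call:
move_arm(
  dp=[
    [-12, -12.6, 0],
    [-12, -12.6, 0],
    [-12, -12.6, 0],
    [-12, -12.6, 0],
    [-12, -12.6, 0],
  ],
  turn=[0, 0, 0, 0, 0],
  jaw=[1, 1, 1, 1, 1],
)

```text
time: 1.5
position: [0.431, 0.1284, 0.223]
tool_rot: [0.626, 3.077, 0.002]
ft_force: [1.2, 0.7, -0.1]
grip_width: 0.999
```

Call:
move_arm(
  dp=[
    [-6.2, -6.5, 0],
    [-6.2, -6.5, 0],
    [-6.2, -6.5, 0],
    [-6.2, -6.5, 0],
    [-6.2, -6.5, 0],
  ],
  turn=[-1.4, -2.8, -4.2, -5.6, -6.6],
  jaw=[1, 1, 1, 1, 1],
)

```text
time: 2.0
position: [0.5125, -0.086, 0.223]
tool_rot: [-0.276, 3.128, 0.002]
ft_force: [1.2, 0.3, 0.9]
grip_width: 1.0
```

Run:
```python
from h import *
import cv2
from scipy.spatial.transform import Rotation as R
np.set_printoptions(precision=4,suppress=True)
s=ctrl.get_state(); print(s['time'],s['position'],s['joint_positions']); M=R.from_rotvec(s['tool_rot']).as_matrix(); print(M)
i=ctrl.camera_info('wrist'); im=ctrl.get_image('wrist'); cv2.imwrite('pics/w1.png',im[:,:,::-1])
np.save('pics/w1.npy',np.array([i['intrinsics'].tolist()+[[0]*3],i['extrinsics'][:,:3]],float)); 
for t in ['tall_knob','short_knob','dish','remote']:
    for d in ctrl.look_for('wrist',t)[:2]: print(t,d['confidence'],np.array(d['rect']))
K,E=i['intrinsics'],i['extrinsics']
print(-E[:3,:3].T@E[:3,3])
P=np.array([.526,-.125,.125]); c=(E[:3,:3]@P+E[:3,3])*[1,-1,-1]; c=K@c; print('pred ball',c/c[2])
```

```text
2.0 [ 0.5125 -0.086   0.223 ] [-0.5066  0.0325  0.6418  1.792  -0.0215  1.3224  1.8874]
[[-0.9845 -0.1754  0.0013]
 [-0.1754  0.9845  0.0012]
 [-0.0015  0.001  -1.    ]]
tall_knob 0.87 [260.8 241.9  53.2  58.5]
short_knob 0.62 [274.5 338.5  13.8   5.7]
dish 0.98 [466.8 223.7 123.  118.4]
remote 0.75 [274.6 251.6 120.6 172.4]
[ 0.4478 -0.0993  0.3852]
pred ball [264.8999 240.3816   1.    ]
```

View pics/w1.png

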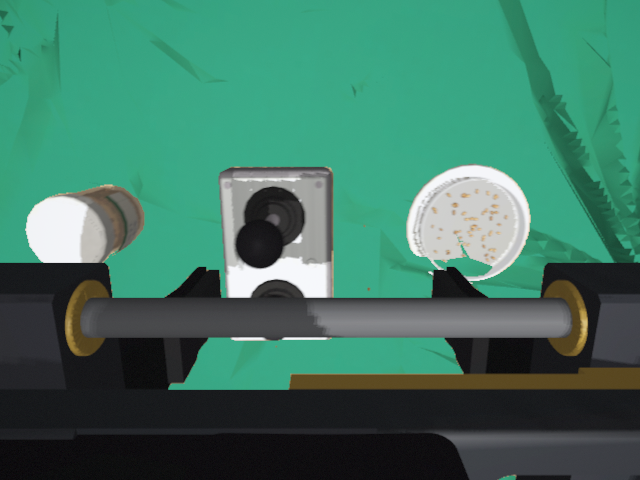

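The wrist view shows the ball at (260,244), 4–5 px from my predicted (265,240). The remote is square to the tool, and the dish at (467,224) is clear of it.

Run:
```python
from h import *
from scipy.spatial.transform import Rotation as R
np.set_printoptions(precision=4,suppress=True)
s=ctrl.get_state(); M=R.from_rotvec(s['tool_rot']).as_matrix()
for uv in [(260.5,243.5),(260.8,241.9)]:
    P=onplane('wrist',*uv,.125); print(P)
c=[onplane('wrist',*p,.045)[:2] for p in [(220,170),(332,168)]]; d=c[1]-c[0]; print('near edge',c,np.degrees(np.arctan2(d[1],d[0])))
D=onplane('wrist',466.8,223.7,.022);print('dish',D)
print('scene ball',onplane('scene',322.5,220.9,.125))
print(M.T@(P-s['position'])/.03)
```

```text
[ 0.5273 -0.1261  0.125 ]
[ 0.5262 -0.126   0.125 ]
near edge [array([ 0.4965, -0.175 ]), array([ 0.4798, -0.0865])] 100.66360495599585
dish [0.5103 0.0404 0.022 ]
scene ball [ 0.526 -0.128  0.125]
[-0.2373 -1.4463  3.2468]
```

Call:
move_arm(
  dp=[
    [-0.24, -1.45, 0],
    [-0.24, -1.45, 1],
    [-0.24, -1.45, 2.2],
    [-0.24, -1.45, 3.3],
    [-0.24, -1.45, 3.9],
  ],
  turn=[0, 0, 0, 0, 0],
  jaw=[1, 1, 1, 1, 1],
)

```text
time: 2.75
position: [0.5248, -0.1238, 0.1027]
tool_rot: [0.271, -3.126, -0.003]
ft_force: [-0.2, 1.2, -0.1]
grip_width: 1.0
```

Run:
```python
from h import *
import cv2
np.set_printoptions(precision=4,suppress=True)
s=ctrl.get_state(); print(s['time'],s['position'],s['ft_force'])
b=ctrl.get_image('wrist'); a=ctrl.get_image('scene')
g=cv2.resize(a[120:320,220:460],(540,450)); 
cv2.imwrite('pics/g1.png',np.hstack([g,cv2.resize(b[:,:,:],(260,450))])[:,:,::-1])
```

```text
2.75 [ 0.5248 -0.1238  0.1027] [-0.1651  1.2344 -0.0786]
```

View pics/g1.png

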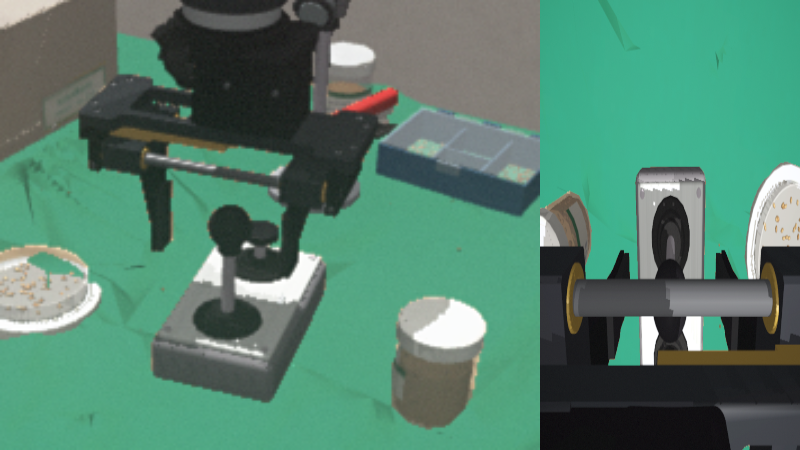

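The fingers straddle the ball evenly, with no contact force. I'll close on it gently.

Call:
move_arm(
  dp=[
    [0, 0, 0],
    [0, 0, 0],
    [0, 0, 0],
    [0, 0, 0],
    [0, 0, 0],
  ],
  turn=[0, 0, 0, 0, 0],
  jaw=[-1, -1, -1, -1, -1],
  grip_force=6,
)

```text
time: 3.35
position: [0.5269, -0.1266, 0.1061]
tool_rot: [-0.267, 3.129, 0.0]
ft_force: [-0.1, 0.3, -0.2]
grip_width: 0.629
```

Call:
move_arm(
  dp=[
    [0, 0, 0],
    [0, 0, 0],
    [0, 0, 0],
    [0, 0, 0],
    [0, 0, 0],
  ],
  turn=[0, 0, 0, 0, 0],
  jaw=[-1, -1, -1, -1, -1],
)

```text
time: 3.85
position: [0.5265, -0.1266, 0.1055]
tool_rot: [0.267, -3.13, -0.0]
ft_force: [0.4, -0.1, 0.3]
grip_width: 0.356
```

The opening reads 31 mm, so the ball is held. I'll tilt it slowly towards the dish: 25 mm along tool +y and 4 mm down.

Call:
move_arm(
  dp=[
    [0, 0.17, 0],
    [0, 0.34, 0.02],
    [0, 0.51, 0.05],
    [0, 0.68, 0.09],
    [0, 0.85, 0.13],
  ],
  turn=[0, 0, 0, 0, 0],
  jaw=[-1, -1, -1, -1, -1],
)

```text
time: 4.35
position: [0.5224, -0.1015, 0.1018]
tool_rot: [-0.267, 3.129, -0.001]
ft_force: [0.4, -4.2, 2.6]
grip_width: 0.36
```

Run:
```python
from h import *
import cv2
np.set_printoptions(precision=4,suppress=True)
s=ctrl.get_state(); print(s['time'],s['position'],s['ft_force'],s['grip_width'])
a=ctrl.get_image('scene'); cv2.imwrite('pics/t1.png',cv2.resize(a[180:310,240:440],(600,390),interpolation=cv2.INTER_CUBIC)[:,:,::-1])
```

```text
4.35 [ 0.5224 -0.1015  0.1018] [ 0.378  -4.1571  2.6387] 0.35963825165456936
```

View pics/t1.png

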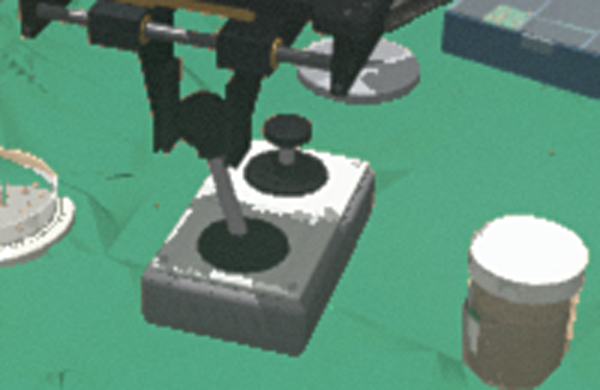

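The picture shows the ball at (205,120) between the fingers, with the stick leaning left towards the dish and the short stick upright. The -4 N side force fits about 25 mm of tilt. I'll hold for 2 s.

Call:
move_arm(
  dp=[
    [0, 0, 0],
    [0, 0, 0],
    [0, 0, 0],
    [0, 0, 0],
    [0, 0, 0],
  ],
  turn=[0, 0, 0, 0, 0],
  jaw=[-1, -1, -1, -1, -1],
)

```text
time: 4.9
position: [0.5223, -0.1012, 0.1017]
tool_rot: [-0.267, 3.13, 0.001]
ft_force: [1.2, -2.0, 3.9]
grip_width: 0.356
```

Call:
move_arm(
  dp=[
    [0, 0, 0],
    [0, 0, 0],
    [0, 0, 0],
    [0, 0, 0],
    [0, 0, 0],
  ],
  turn=[0, 0, 0, 0, 0],
  jaw=[-1, -1, -1, -1, -1],
)

```text
time: 5.4
position: [0.5223, -0.1013, 0.1017]
tool_rot: [-0.268, 3.13, 0.001]
ft_force: [-0.1, -0.4, 4.8]
grip_width: 0.362
```

Call:
move_arm(
  dp=[
    [0, 0, 0],
    [0, 0, 0],
    [0, 0, 0],
    [0, 0, 0],
    [0, 0, 0],
  ],
  turn=[0, 0, 0, 0, 0],
  jaw=[-1, -1, -1, -1, -1],
)

```text
time: 5.9
position: [0.5223, -0.1014, 0.1017]
tool_rot: [-0.267, 3.13, 0.001]
ft_force: [0.2, -1.3, 5.2]
grip_width: 0.359
```

Call:
move_arm(
  dp=[
    [0, 0, 0],
    [0, 0, 0],
    [0, 0, 0],
    [0, 0, 0],
    [0, 0, 0],
  ],
  turn=[0, 0, 0, 0, 0],
  jaw=[-1, -1, -1, -1, -1],
)

```text
time: 6.4
position: [0.5223, -0.1014, 0.1017]
tool_rot: [-0.267, 3.13, 0.001]
ft_force: [1.3, -1.1, 4.5]
grip_width: 0.362
```

Run:
```python
from h import *
import cv2
s=ctrl.get_state(); print(s['time'],s['position'],s['ft_force'],s['grip_width'])
for c in ('scene',):
    cv2.imwrite('pics/t2.png',ctrl.get_image(c)[:,:,::-1])
a,b=cv2.imread('pics/t1.png'),cv2.resize(cv2.imread('pics/t2.png')[180:310,240:440],(600,390),interpolation=cv2.INTER_CUBIC)
print(cv2.absdiff(a,b)[90:250,150:250].mean())
```

```text
6.4 [ 0.52228296 -0.10135216  0.10171355] [ 1.30393505 -1.12133011  4.46854766] 0.36195508950592037
2.617875
```

Run:
```python
import cv2
cv2.imwrite('pics/t2c.png',cv2.resize(cv2.imread('pics/t2.png')[180:310,240:440],(600,390),interpolation=cv2.INTER_CUBIC))
```

```text
(no output)
```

View pics/t2c.png

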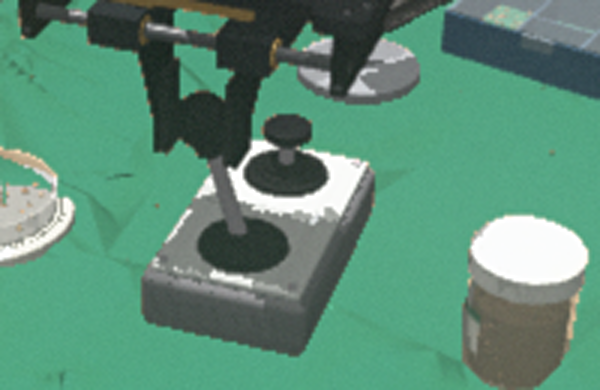

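The ball has stayed at (205,120) with the stick leaning the same way, so it was held over the whole time. Next I'll bring it back the same way and open the jaws.

Call:
move_arm(
  dp=[
    [0, -0.17, -0.04],
    [0, -0.34, -0.08],
    [0, -0.51, -0.11],
    [0, -0.68, -0.12],
    [0, -0.85, -0.13],
  ],
  turn=[0, 0, 0, 0, 0],
  jaw=[-1, -1, -1, -1, -1],
)

```text
time: 6.95
position: [0.5264, -0.1266, 0.1053]
tool_rot: [0.267, -3.13, -0.001]
ft_force: [-0.4, 1.7, 2.0]
grip_width: 0.357
```

Call:
move_arm(
  dp=[
    [0, 0, 0],
    [0, 0, 0],
    [0, 0, 0],
    [0, 0, 0],
    [0, 0, 0],
  ],
  turn=[0, 0, 0, 0, 0],
  jaw=[-1, -1, 1, 1, 1],
)

```text
time: 7.45
position: [0.5264, -0.1268, 0.1054]
tool_rot: [0.267, -3.13, 0.0]
ft_force: [0.5, -0.6, 0.4]
grip_width: 0.546
```

Call:
move_arm(
  dp=[
    [0, 0, 0],
    [0, 0, 0],
    [0, 0, 0],
    [0, 0, 0],
    [0, 0, 0],
  ],
  turn=[0, 0, 0, 0, 0],
  jaw=[1, 1, 1, 1, 1],
)

```text
time: 7.95
position: [0.5265, -0.1266, 0.1055]
tool_rot: [-0.268, 3.13, 0.0]
ft_force: [0.2, 0.1, -0.4]
grip_width: 0.964
```

Call:
move_arm(
  dp=[
    [0, 0, -0.7],
    [0, 0, -1.7],
    [0, 0, -2.7],
    [0, 0, -3.7],
    [0, 0, -4],
  ],
  turn=[0, 0, 0, 0, 0],
  jaw=[1, 1, 1, 1, 1],
)

```text
time: 8.45
position: [0.5282, -0.1272, 0.2288]
tool_rot: [-0.267, 3.125, -0.001]
ft_force: [0.2, -0.2, 1.0]
grip_width: 0.997
```

Run:
```python
from h import *
import cv2
np.set_printoptions(precision=4,suppress=True)
s=ctrl.get_state(); print(s['time'],s['position'],s['ft_force'])
a=ctrl.get_image('scene'); 
d=ctrl.look_for('scene','dish')[0]['rect']; print('dish',np.array(d),onplane('scene',d[0],d[1],.022))
for t in ('tall_knob','short_knob'): print(t,[(x['confidence'],np.array(x['rect'])) for x in ctrl.look_for('scene',t)[:1]])
o=cv2.imread('pics/scene0.png'); b=a[:,:,::-1]
print('diff stick area',cv2.absdiff(np.ascontiguousarray(b[205:270,305:350]),np.ascontiguousarray(o[205:270,305:350])).mean())
f=lambda z:cv2.resize(z[180:310,200:400],(500,325),interpolation=cv2.INTER_CUBIC)
cv2.imwrite('pics/e1.png',cv2.resize(np.vstack([f(o),f(b)]),None,fx=.9,fy=.9))
```

```text
8.45 [ 0.5282 -0.1272  0.2288] [ 0.2211 -0.2352  0.9516]
dish [233.8 249.4  59.7  40.9] [0.5096 0.0418 0.022 ]
tall_knob [(0.67, array([323.6, 233.6,  16.6,  43.6]))]
short_knob [(0.42, array([334.9, 226.4,  10.7,  15. ]))]
diff stick area 15.393618233618234
```

View pics/e1.png

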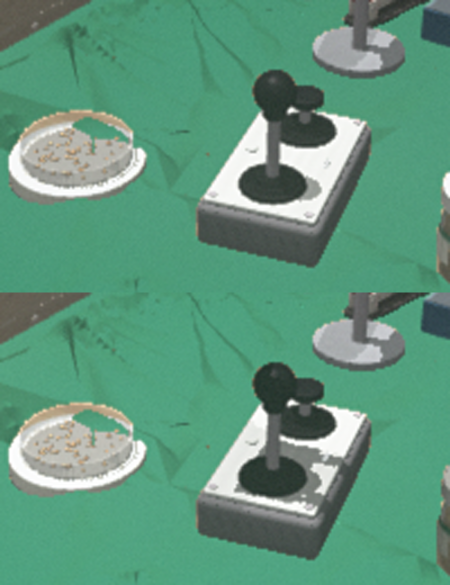

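The before and after views match: ball upright at (273,92) and (273,384), which is the same spot in each half, with the dish and short stick unmoved and the gripper clear above. I'll hand in.

```bash
python3 -c "
from bench import ctrl
print(ctrl.close_job(), ctrl.get_state()['time'])"
```

```text
the job is handed in; nothing more can be done
the job is handed in; nothing more can be done
```

The tall stick was tilted to the dish's side, held there and brought back, and I handed the job in. It reports no verdict.

- **What I did:** I took the ball lightly between the fingers and tilted it about 25 mm to the remote's left, where the dish stands. I held it for about 2 s, from 4.35 to 6.4 s, then brought it back, opened the jaws and lifted about 12 cm clear by 8.45 s.
- **During the hold:** The first and last pictures show the ball in the same place. The side force fell from about 4 N to 1 N while the upward force rose to about 4.5 N. Together these still fit the spring load at 25 mm.
- **Last checks:** The final picture matches the first by eye, with the stick upright and the short stick and dish where they stood. Force on the tool is near zero.
- **Disagreements:** The network's dish position differs by about 6 mm between the first and last scene pictures, which I take as detection noise. The pixel difference around the stick was 15 grey levels, which I put down to the gripper's shadow on the plate.

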